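# Set the sprung callipers to the lid size on the sliding gauge

## Robot

A 6-joint arm with a two-finger parallel gripper is mounted at the origin on the work surface. World frame = base frame: x ahead of the robot, y to its left, z up, the work surface at z = 0. Lengths are in m, angles in rad, forces in N, time in s.
With the tool pointing down it reaches from about 0.35 to 0.975 m from the base axis. Payload 4.9 kg.
Tool frame: the origin (TCP) lies between the finger pads; the fingertips stand 19 mm ahead of it and the grasp point (between the pads) is the TCP (robot.tips_ahead is the distance from the TCP to the fingertips, in m); z points along the fingers, y is the line along which they close (so a half turn about z gives the same grasp; the last joint's range is limited). The gripper opens to 85 mm and grips with 20 to 120 N. Pads are 22 mm wide; open, the fingers measure 114 mm over their backs; the gripper's body (76 mm by 85 mm) begins 54 mm behind the grasp point. The pads swing forward as they close: fully open they stand 13 mm farther back than shut.
Start: joints at [-1.266, 0.053, 1.613, -0, 1.476, -0.119], TCP at [0.257, -0.57, 0.25] pointing down, gripper open.
Joint ranges: [-3.01, 3.01], [-1.01, 2.22], [0.06, 2.58], [-1.02, 4.17], [0.09, 2.62], [-3.14, 3.14]. Speed limits (rad/s): [2.57, 2.57, 3.14, 3.14, 3.14, 3.14].

## Interface

Orientations are given as [roll, pitch, yaw] about the fixed x, y, z axes, in that order (R = Rz(yaw) Ry(pitch) Rx(roll)).
In Python, from cell import monitor, capture, camera_params, sign_off, robot gives the robot as it stands.
- The arm moves only by the tool carry_out, never from a script. Its argument "deltas" is a list of rows, each a list of 7 numbers: the shift along the tool's x, y, z in mm, then the turn, a rotation vector about the tool's x, y, z in degrees, then the opening, from 0 (shut) to 1 (fully open). In form: [[dx, dy, dz, wx, wy, wz, jaw], ...]. A call has 1 to 8 rows; each row shifts and turns the commanded pose from where the row before left it, along the tool's axes as they then stand; what a row does not reach is not made up. A row lasts 1/10 s, in which the tool goes at most 50 mm and 8.59 degrees, less where a joint would pass 70% of its speed; a pose out of reach is approached as far as the arm can. A call is refused whole if a number of a shift passes 50 or a number of a turn 8.59, either way. A call with a gripper value outside its range is refused whole. The fingers move at their own pace and stop on an object; "grip_force" is the grip in N (left out, the last holds). Time passes only in rows, so rows that do not move let the fingers close. It gives the time, the measured TCP pose, the force, the opening and the grip force at its end, in the units of the state.
- monitor.get_obs(): the state, without advancing time (a new reading comes with each control period).
- capture(name): name is "side" or "top" or "wrist"; returns the picture (400x640x3 uint8, red, green, blue); there is no depth.
- camera_params(name): a dict with "K" (3x3 intrinsics, pixels), "k1" (the pictures are not rectified: a ray, as slopes to the right and down, at radius r is drawn at 1 + k1 r^2 times it, then the intrinsics apply), "world_to_cam" (4x4, takes a point from world to camera coordinates); the wrist camera has in their place "T_tool_cam" (4x4, takes a point from camera to tool coordinates, whose origin is the TCP and whose axes are the flange's). Camera axes: x right, y down, z forward; pixel columns grow to the right and rows downward; lengths in m; the calibration is good to about 2 mm. A picture is of the moment at which its call begins: read the wrist's pose just before it. camera_params takes no time and is no camera call.
- sign_off(): hands the job in; it is judged then, once.
The state is a dict: "clock": time; "q": joint angles; "joint_vel": joint speeds; "effort": joint torques, N m; "tool_pos": TCP position; "tcp_rot": TCP orientation; "wrist_force": force on the tool from outside, world axes, zero at the start; "ft_torque": the same for the moment, N m; "width": opening from 0.0 (shut) to 1.0 (fully open); "gripper_force": force on a finger pad.
Only numpy, scipy, OpenCV 4.12 (cv2) and the standard library are available. Lean on these libraries where they do the work, as an engineer would, in place of code of your own. Each camera call takes 0.05 s, during which the arm holds its last target. There are 200 camera calls.

## Task

We are taking the lid size off the gauge: first slide its cursor by the black grip fully home against the stop dog, and only then pick up the sprung callipers from the bench. Squeeze them until one point stands right over the engraved line of the cursor and the other over the line of the index plate, a few millimetres above the gauge without resting on it, and hold that gap steady: you finish while still holding the squeezed callipers there. Leave the other things on the bench where they are.

Things in the scene. Friction and masses are not known exactly. Their poses are not given: they have to be found in the camera images.
- gauge: size gauge fixed to the bench: beech board 84 (x) x 250 (y) x 14 mm, rail along y at x = +22 mm. Origin: centre of the underside; x points across the board to its rail side, away from the robot, y along it to the left, z up. Near strip x -42 to 0 is flat, with graduations. Steel stop dog on the rail, y = +24 to +36 mm, top 30 mm up
- cursor (a joint): slide of the cursor along the gauge's +y, in m: 0 far out, 0.095 fully home against the stop dog (hard end stop). Starts at 0.005 to 0.045. About 2 N of friction; it stays where it is left
- cursor_grip (a point): centre of the top of the cursor's upright black grip, 59 mm above the bench; grip 24 mm (gauge x) x 16 mm (gauge y), standing 28 mm tall on the cursor's 38 x 36 mm saddle; nothing as high within 40 mm. Moves with the cursor; axes as the gauge
- cursor_line (a point): middle of the engraved line (32 mm long, along gauge x) on top of the cursor's flat aluminium tongue, 17 mm above the bench, over the near strip. Lies 48 mm towards -x and 16 mm towards +y from the grip's centre and moves with it; axes as the gauge
- index_line (a point): middle of the like line on the index plate's tongue, 17 mm above the bench; axes as the gauge. The plate is clamped on the rail left (+y) of the stop dog, in a different place each time: with the cursor home the two lines are 36 to 56 mm apart along y, level in x. Plate's screw top 35 mm above the bench
- callipers: sprung callipers lying flat: two steel arms on a coil spring (19 mm wide, 26 mm tall), squeezed like tweezers; 178 mm long, about 100 g, balanced near the grips. Origin: coil axis, underside; x to the points, y to the left arm, z up. The frame belongs to the left arm: the middle line is at half the closing angle. Arms 10 to 26 mm above the underside; points bent down to it
- callipers_arm (a joint): closing angle of the right arm about the coil, rad: 0 relaxed, limit 0.34. Spring 3.5 N m per rad: 5 N at the grips at 0.14, 9 N at 0.25; springs open when let go. Gap of the points = 0.080 m - 0.175 m x angle; width over the grips = 0.060 m - 0.095 m x angle
- tip_left (a point): end of the left point (2.8 mm wide), at (175, 40, 0) mm in the callipers' frame; underside level
- tip_right (a point): end of the right point, the left one's mirror image on the right arm: 80 mm from it relaxed
- grip_left (a point): centre of the outer face of the left wooden grip scale: 95 mm ahead of the coil axis, 18 mm above the underside, 30 mm left of the middle line when relaxed. The flat scale is 38 mm long, 18 mm tall; both scales are parallel at a closing angle of about 0.19
- grip_right (a point): the same on the right arm, 60 mm from the left one relaxed
- jar: small unglazed jar without its lid, 84 mm wide, 82 mm tall; a bystander, origin at the centre of its underside
- jar_lid: the jar's round lid, 72 mm wide, 33 mm tall, with a knob; a bystander, origin at the centre of its underside
- bowl: pale bowl, 110 mm wide, 50 mm tall; a bystander, origin at the centre of its underside
- tumbler: blue plastic water tumbler, 76 mm wide, 105 mm tall; a bystander, origin at the centre of its underside
- glaze_bottle: small amber glass bottle, 34 mm wide, 85 mm tall; a bystander, origin at the centre of its underside
- slip_bottle: white plastic bottle, 50 mm wide, 150 mm tall; a bystander, origin at the centre of its underside
- brush: paint brush lying flat, 190 mm long, in front of the gauge; a bystander, origin near its middle
- rib: flat wooden rib (scraper), 110 x 55 x 6 mm, lying flat; a bystander, origin at the centre of its underside
There are look-alikes about, which are no part of the job. There is more than one size of the callipers; the one meant has the size given above.

How it is judged:
By the outcome, as a careful person would: the job done as asked, in the order asked, and still so for the second after the job is handed in, while the arm keeps its last pose, push and grip.
It also fails if it takes over 61 s, if anything falls off the work surface, if the arm or the gripper's body presses on something with over 40 N, if the wrist force passes 120 N, or if a joint passes its speed limit or range.

## Working session

There is one attempt and no reset: what is moved stays moved. The work goes in short steps, Python scripts to look and compute and a tool call to move; the robot and the scene stay as the last step left them, time stands still between calls to the robot, and variables do not carry over. Pictures are saved under pics/ and viewed, at most 10 in all, crops included, and the job is handed in when it is done.

Besides the shell and the picture viewer there is one more tool, called after "Emit:" by a JSON object that holds its "api" and its "payload", one argument or row to a line. carry_out: Moves the arm, as the interface text tells. Its arguments: {"type":"object","properties":{"deltas":{"type":"array"},"grip_force":{"type":"number"}},"required":["deltas"]}

```bash
mkdir -p pics; ls
cat > h.py <<'E'
import numpy as np, cv2
from scipy.spatial.transform import Rotation as R
from cell import monitor, capture, camera_params, sign_off, robot
def save(name,f):
    o=monitor.get_obs(); im=capture(name); cv2.imwrite(f'pics/{f}.png',im[:,:,::-1]); np.savez(f'pics/{f}.npz',p=o['tool_pos'],r=o['tcp_rot']); return im
def cam(name,f=None):
    c=camera_params(name); K=np.array(c['K'])
    if name=='wrist':
        d=np.load(f'pics/{f}.npz'); T=np.eye(4); T[:3,:3]=R.from_euler('xyz',d['r']).as_matrix(); T[:3,3]=d['p']
        W=T@np.array(c['T_tool_cam'])
    else: W=np.linalg.inv(np.array(c['world_to_cam']))
    return K,c['k1'],W
def pix2w(name,uv,z,f=None):
    K,k1,W=cam(name,f); out=[]
    for (u,v),zz in zip(uv,np.broadcast_to(z,len(uv))):
        d=np.array([(u-K[0,2])/K[0,0],(v-K[1,2])/K[1,1]]); s=d.copy()
        for _ in range(20): s=d/(1+k1*(s@s))
        r=W[:3,:3]@np.array([*s,1]); out.append(W[:3,3]+r*(zz-W[2,3])/r[2])
    return np.array(out)
def w2pix(name,P,f=None):
    K,k1,W=cam(name,f); q=(np.asarray(P)-W[:3,3])@W[:3,:3]; s=q[:,:2]/q[:,2:]
    s=s*(1+k1*(s**2).sum(1,keepdims=True)); return s*[K[0,0],K[1,1]]+[K[0,2],K[1,2]]
E
python3 - <<'E'
from h import *
np.set_printoptions(precision=4,suppress=True)
o=monitor.get_obs();print(o)
for n in('top','side','wrist'):
    save(n,n+'0');c=camera_params(n);print(n,c)
a=cv2.imread('pics/top0.png')
E
```

```text
pics
{'clock': 0.0, 'q': array([-1.266 ,  0.0534,  1.6143,  0.    ,  1.476 , -0.119 ]), 'joint_vel': array([ 0.0004, -0.0017,  0.0005,  0.0003, -0.0005, -0.0015]), 'effort': array([  0.0007, -39.3685, -37.0173,  -0.0001,   0.007 ,  -0.    ]), 'tool_pos': array([ 0.2568, -0.5692,  0.249 ]), 'tcp_rot': array([-3.1395, -0.0003,  0.4238]), 'wrist_force': array([-0.421 ,  0.0214,  0.8164]), 'ft_torque': array([-0.0189, -0.0381,  0.0078]), 'gripper_force': 0.0, 'width': 1.0004884492167938}
top {'K': array([[493.1319,   0.    , 315.2962],
       [  0.    , 493.1319, 207.1839],
       [  0.    ,   0.    ,   1.    ]]), 'k1': -0.01981084249680675, 'world_to_cam': array([[ 0.0091, -0.9999, -0.0045, -0.0001],
       [-0.9982, -0.0088, -0.0585,  0.4319],
       [ 0.0585,  0.005 , -0.9983,  1.6986],
       [ 0.    ,  0.    ,  0.    ,  1.    ]])}
side {'K': array([[408.3618,   0.    , 315.5316],
       [  0.    , 408.3618, 200.2472],
       [  0.    ,   0.    ,   1.    ]]), 'k1': -0.09417956320867325, 'world_to_cam': array([[-0.9979, -0.0651, -0.0053,  0.4264],
       [-0.0314,  0.5488, -0.8354,  0.0963],
       [ 0.0573, -0.8334, -0.5497,  1.0839],
       [ 0.    ,  0.    ,  0.    ,  1.    ]])}
wrist {'K': array([[305.7155,   0.    , 317.9114],
       [  0.    , 305.7155, 196.3256],
       [  0.    ,   0.    ,   1.    ]]), 'k1': -0.0028423444370253427, 'T_tool_cam': array([[ 0.0005, -0.9499, -0.3125,  0.0807],
       [ 1.    ,  0.0004,  0.0004, -0.0001],
       [-0.0002, -0.3125,  0.9499, -0.1249],
       [ 0.    ,  0.    ,  0.    ,  1.    ]])}
```

Run:
```python
import cv2
a=cv2.imread('pics/top0.png'); cv2.imwrite('pics/top0b.png',cv2.resize(a,(800,500),interpolation=cv2.INTER_CUBIC))
```

```text
(no output)
```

View pics/top0b.png

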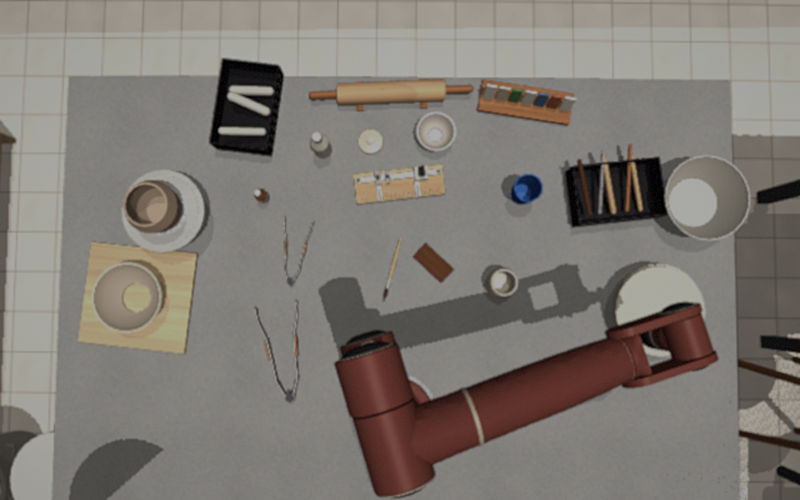

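The gauge is at (400,183) in the 800x500 picture. There are two callipers: a small pair with its coil at (291,281) and points at (285,217) and (313,222), and a large pair with its coil at (289,395). At about 362 px/m the small pair is about 178 mm long with a gap near 80 mm, so it fits. The large pair is about 270 mm. I'll confirm in one crop.

Run:
```python
import cv2,numpy as np
a=cv2.imread('pics/top0.png')
g=cv2.resize(a[125:170,275:365],None,fx=8,fy=8,interpolation=cv2.INTER_CUBIC)[:, :720]
c=cv2.resize(a[165:235,215:300],None,fx=3.3,fy=3.3,interpolation=cv2.INTER_CUBIC)
o=np.zeros((600,730,3),np.uint8); o[:360,:720]=g; o[365:365+c.shape[0],:c.shape[1]]=c[:235]
cv2.imwrite('pics/crop1.png',o)
```

```text
(no output)
```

View pics/crop1.png

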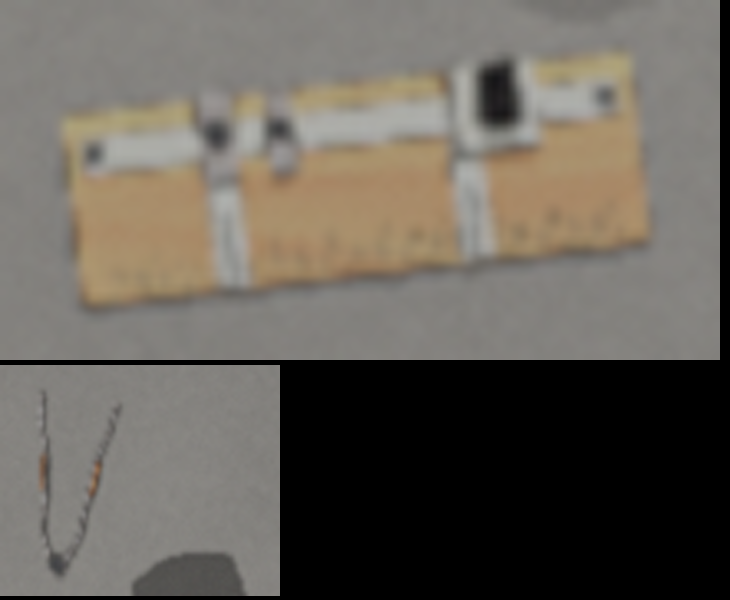

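The crop confirms the small callipers: coil (57,563), points (43,392) and (120,405), reddish grips (43,470) and (95,478). The gauge shows the black grip at (497,93), the cursor line at (475,210), the index line at (229,237) and the stop dog at (280,135).

Run:
```python
from h import *
np.set_printoptions(precision=4,suppress=True)
g=np.array([(62,118),(630,55),(650,243),(82,303),(497,93),(475,210),(229,237)])/8+[275,125]
z=[.014]*4+[.059,.017,.017]
P=pix2w('top',g,z);print(P)
d=P[:4];print('centre',d.mean(0),[np.linalg.norm(d[i]-d[i-1]) for i in range(4)])
yax=(d[0]+d[3]-d[1]-d[2]);print('gauge yaw',np.arctan2(yax[1],yax[0])*180/np.pi-90)
c=(np.array([(57,563),(43,392),(120,405),(43,470),(95,478)])-[0,365])/3.3+[215,165]
C=pix2w('top',c,[.02,.0,.0,.018,.018]);print(C)
print('gap',np.linalg.norm(C[1]-C[2]),'grips',np.linalg.norm(C[3]-C[4]),'len',np.linalg.norm((C[1]+C[2])/2-C[0]))
m=(C[1]+C[2])/2-C[0];print('mid yaw',np.degrees(np.arctan2(m[1],m[0])))
print(robot, [a for a in dir(robot) if a[0]!='_'])
```

```text
[[ 0.6671  0.1198  0.014 ]
 [ 0.697  -0.1284  0.014 ]
 [ 0.6141 -0.1374  0.014 ]
 [ 0.5857  0.11    0.014 ]
 [ 0.6705 -0.0686  0.059 ]
 [ 0.6275 -0.0609  0.017 ]
 [ 0.6147  0.0461  0.017 ]]
centre [ 0.641 -0.009  0.014] [np.float64(0.08200422138422402), np.float64(0.24995420615191669), np.float64(0.08335415350448401), np.float64(0.24905131622474044)]
gauge yaw 6.717322819363005
[[0.3673 0.2898 0.02  ]
 [0.5496 0.3117 0.    ]
 [0.5364 0.2293 0.    ]
 [0.4649 0.3068 0.018 ]
 [0.4569 0.2519 0.018 ]]
gap 0.08343156359261168 grips 0.05546233703474697 len 0.17789705918653173
mid yaw -6.268783622815225
<Robot object at 0x7f6a28028050> ['Unreachable', 'tips_ahead']
```

Emit:
{"api": "carry_out", "payload": {
  "deltas": [
    [47,-45,-2,0,0,6,0.6],
    [47,-45,-2,0,0,6,0.6],
    [47,-45,-2,0,0,5.6,0.6],
    [47,-45,12,0,0,0,0.6],
    [47,-45,13,0,0,0,0.6],
    [47,-45,14,0,0,0,0.6],
    [47,-45,14,0,0,0,0.6],
    [47,-45,14,0,0,0,0.6]
  ],
  "grip_force": 40
}}

```text
clock: 0.95
tool_pos: [0.4838, -0.2471, 0.204]
tcp_rot: [3.141, -0.0, 0.117]
wrist_force: [0.0, -1.5, -0.7]
width: 0.598
gripper_force: 0.0
```

Emit:
{"api": "carry_out", "payload": {
  "deltas": [
    [47,-45,14,0,0,0,0.6],
    [30,-30,14,0,0,0,0.6],
    [0,0,0,0,0,0,0.6]
  ]
}}

```text
clock: 1.25
tool_pos: [0.5412, -0.1735, 0.1772]
tcp_rot: [-3.138, 0.003, 0.122]
wrist_force: [-0.2, -0.2, -0.1]
width: 0.603
gripper_force: 0.0
```

```bash
cat >> h.py <<'E'
def plan(t,yawdeg):
    o=monitor.get_obs(); r=R.from_euler('xyz',o['tcp_rot']); g=R.from_euler('xyz',[180,0,yawdeg],degrees=True)
    print('clock',round(o['clock'],2),'pos',np.round(o['tool_pos'],4),'rot',np.round(np.degrees(o['tcp_rot']),2),'w',round(o['width'],3),'F',np.round(o['wrist_force'],1),'gf',o['gripper_force'])
    print('turn deg',np.round(np.degrees((r.inv()*g).as_rotvec()),2),' shift (after turn) mm',np.round(1000*g.inv().apply(np.array(t)-o['tool_pos']),1),' (before turn)',np.round(1000*r.inv().apply(np.array(t)-o['tool_pos']),1))
E
python3 - <<'E'
from h import *
plan([.6705,-.0686,.052],6.7)
save('wrist','w1')
E
```

```text
clock 1.25 pos [ 0.5412 -0.1735  0.1772] rot [-1.7979e+02  1.7000e-01  7.0100e+00] w 0.603 F [-0.2 -0.2 -0.1] gf 0.0
turn deg [-0.21  0.17  0.31]  shift (after turn) mm [140.6 -89.1 125.2]  (before turn) [141.5 -87.9 125.1]
```

View pics/w1.png

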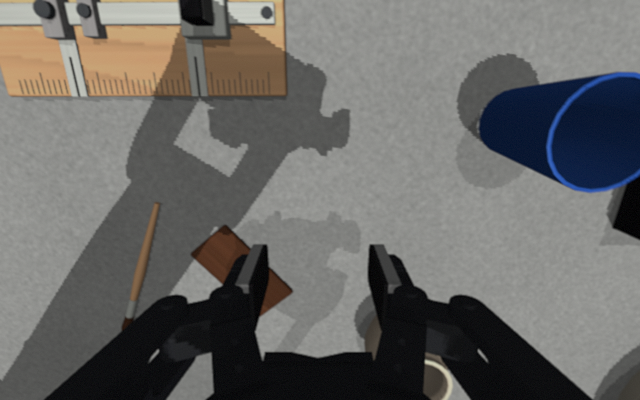

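The wrist view shows the gauge at upper left: index line near (73,70), cursor line near (196,70), black grip (197,10), board corner (286,97). The brush and rib are lower left.

Run:
```python
from h import *
np.set_printoptions(precision=4,suppress=True)
P=pix2w('wrist',[(73,70),(196,70),(286,97),(8,97)],[.017,.017,.014,.014],'w1');print(P)
d=P[3]-P[2];print('yaw',np.degrees(np.arctan2(d[1],d[0]))-90)
a=np.radians(6.7);gx=np.array([np.cos(a),np.sin(a),0]);gy=np.array([-np.sin(a),np.cos(a),0])
print('line gap along y',(P[0]-P[1])@gy, 'grip from line',P[1]+.048*gx-.016*gy)
plan([.6705,-.0686,.12],6.7)
```

```text
[[ 0.616   0.0505  0.017 ]
 [ 0.6289 -0.0557  0.017 ]
 [ 0.6162 -0.1347  0.014 ]
 [ 0.5857  0.1142  0.014 ]]
yaw 6.984116601361208
line gap along y 0.1069544862511302 grip from line [ 0.6784 -0.066   0.017 ]
clock 1.3 pos [ 0.5406 -0.1756  0.1782] rot [-179.9     0.16    6.92] w 0.6 F [-1.  -0.5 -0.6] gf 0.0
turn deg [-0.1   0.16  0.22]  shift (after turn) mm [141.5 -91.1  58.2]  (before turn) [142.1 -90.5  57.9]
```

Emit:
{"api": "carry_out", "payload": {
  "deltas": [
    [24,-15,5,0,0,0,0.6],
    [24,-15,10,0,0,0,0.6],
    [24,-15,10,0,0,0,0.6],
    [24,-15,10,0,0,0,0.6],
    [24,-16,10,0,0,0,0.6],
    [23,-16,10,0,0,0,0.6],
    [0,0,3,0,0,0,0.6],
    [0,0,0,0,0,0,0.6]
  ]
}}

```text
clock: 2.1
tool_pos: [0.6711, -0.071, 0.1213]
tcp_rot: [3.141, 0.002, 0.116]
wrist_force: [-0.1, 0.3, 0.2]
width: 0.6
gripper_force: 0.0
```

Run:
```python
from h import *
plan([.672,-.067,.053],6.7)
save('wrist','w2')
```

```text
clock 2.1 pos [ 0.6711 -0.071   0.1213] rot [1.7999e+02 1.0000e-01 6.6600e+00] w 0.6 F [-0.1  0.3  0.2] gf 0.0
turn deg [ 0.01  0.1  -0.04]  shift (after turn) mm [ 1.3 -3.8 68.3]  (before turn) [ 1.5 -3.8 68.3]
```

View pics/w2.png

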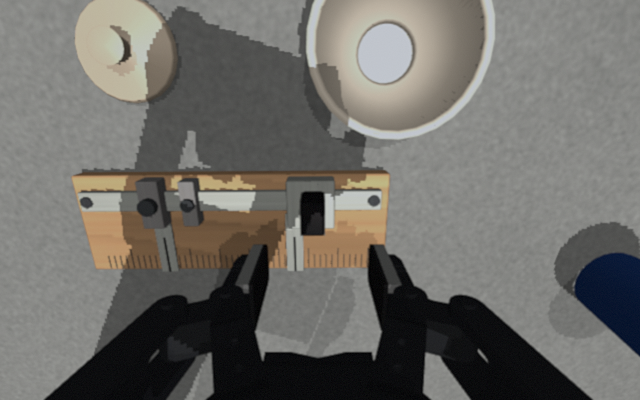

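Cursor grip is at about (313,217) for its top, index line (166,250), cursor line (294,252), with the lid and bowl behind.

Run:
```python
from h import *
np.set_printoptions(precision=4,suppress=True)
P=pix2w('wrist',[(313,217),(294,252),(166,250),(389,269),(97,269)],[.059,.017,.017,.014,.014],'w2');print(P)
d=P[4]-P[3];print('yaw',np.degrees(np.arctan2(d[1],d[0]))-90)
a=np.radians(6.8);gx=np.array([np.cos(a),np.sin(a),0]);gy=np.array([-np.sin(a),np.cos(a),0])
print((P[2]-P[1])@gy,(P[1]-P[0])@gx,(P[1]-P[0])@gy)
```

```text
[[ 0.6753 -0.0671  0.059 ]
 [ 0.6249 -0.056   0.017 ]
 [ 0.6143  0.0508  0.017 ]
 [ 0.6163 -0.1394  0.014 ]
 [ 0.5868  0.1127  0.014 ]]
yaw 6.692596717768467
0.10730340709003763 -0.0487602428436426 0.01693715979808776
```

Emit:
{"api": "carry_out", "payload": {
  "deltas": [
    [3,-4,15,0,0,0,0.6],
    [0,0,20,0,0,0,0.6],
    [0,0,20,0,0,0,0.6],
    [0,0,13,0,0,0,0.6],
    [0,0,0,0,0,0,0.15],
    [0,0,0,0,0,0,0.1],
    [0,0,0,0,0,0,0.1],
    [0,0,0,0,0,0,0.1]
  ]
}}

```text
clock: 2.95
tool_pos: [0.6748, -0.066, 0.055]
tcp_rot: [3.141, -0.001, 0.117]
wrist_force: [-0.4, -0.9, 0.1]
width: 0.175
gripper_force: 44.0
```

Emit:
{"api": "carry_out", "payload": {
  "deltas": [
    [0,-8,0,0,0,0,0.1],
    [0,-8,0,0,0,0,0.1],
    [0,-8,0,0,0,0,0.1],
    [0,-8,0,0,0,0,0.1],
    [0,-6,0,0,0,0,0.1],
    [0,-6,0,0,0,0,0.1],
    [0,-3,0,0,0,0,0.1],
    [0,0,0,0,0,0,0.1]
  ]
}}

```text
clock: 3.75
tool_pos: [0.6689, -0.0176, 0.055]
tcp_rot: [-3.141, -0.0, 0.117]
wrist_force: [-4.0, -0.3, 5.5]
width: 0.174
gripper_force: 44.9
```

Emit:
{"api": "carry_out", "payload": {
  "deltas": [
    [0,-3,0,0,0,0,0.1],
    [0,-2,0,0,0,0,0.1],
    [0,-2,0,0,0,0,0.1],
    [0,-2,0,0,0,0,0.1]
  ]
}}

```text
clock: 4.15
tool_pos: [0.6679, -0.0094, 0.055]
tcp_rot: [3.141, -0.0, 0.117]
wrist_force: [-3.2, -2.8, 6.0]
width: 0.179
gripper_force: 44.9
```

Emit:
{"api": "carry_out", "payload": {
  "deltas": [
    [0,-2,0,0,0,0,0.1],
    [0,-2,0,0,0,0,0.1],
    [0,-2,0,0,0,0,0.1],
    [0,0,0,0,0,0,0.1]
  ]
}}

```text
clock: 4.55
tool_pos: [0.6671, -0.0032, 0.055]
tcp_rot: [-3.141, 0.0, 0.117]
wrist_force: [-4.6, -1.3, 6.8]
width: 0.177
gripper_force: 44.9
```

Emit:
{"api": "carry_out", "payload": {
  "deltas": [
    [0,-1,0,0,0,0,0.1],
    [0,-1,0,0,0,0,0.1],
    [0,0,0,0,0,0,0.1]
  ]
}}

```text
clock: 4.85
tool_pos: [0.6669, -0.0013, 0.055]
tcp_rot: [-3.142, 0.0, 0.117]
wrist_force: [-4.3, -1.4, 6.5]
width: 0.174
gripper_force: 44.9
```

Emit:
{"api": "carry_out", "payload": {
  "deltas": [
    [0,-1,0,0,0,0,0.1],
    [0,-1,0,0,0,0,0.1],
    [0,0,0,0,0,0,0.1]
  ]
}}

```text
clock: 5.15
tool_pos: [0.6666, 0.0006, 0.055]
tcp_rot: [-3.142, 0.0, 0.117]
wrist_force: [-3.4, -2.5, 5.8]
width: 0.178
gripper_force: 44.9
```

Emit:
{"api": "carry_out", "payload": {
  "deltas": [
    [0,-1,0,0,0,0,0.1],
    [0,-1,0,0,0,0,0.1],
    [0,0,0,0,0,0,0.1]
  ]
}}

```text
clock: 5.45
tool_pos: [0.6665, 0.0019, 0.055]
tcp_rot: [3.14, 0.0, 0.117]
wrist_force: [-3.7, -3.5, 6.5]
width: 0.177
gripper_force: 44.9
```

Emit:
{"api": "carry_out", "payload": {
  "deltas": [
    [0,-1,0,0,0,0,0.1],
    [0,-1,0,0,0,0,0.1],
    [0,0,0,0,0,0,0.1]
  ]
}}

```text
clock: 5.75
tool_pos: [0.6665, 0.002, 0.055]
tcp_rot: [3.137, -0.0, 0.117]
wrist_force: [-3.2, -9.8, 4.4]
width: 0.175
gripper_force: 44.8
```

Emit:
{"api": "carry_out", "payload": {
  "deltas": [
    [0,-1,0,0,0,0,0.1],
    [0,-1,0,0,0,0,0.1],
    [0,0,0,0,0,0,0.1]
  ]
}}

```text
clock: 6.05
tool_pos: [0.6665, 0.0022, 0.0551]
tcp_rot: [3.134, -0.0, 0.117]
wrist_force: [-2.1, -15.9, 3.5]
width: 0.175
gripper_force: 44.7
```

The cursor is home: the position has stalled and the force has risen to 16 N. I'll relieve the push, release and rise.

Emit:
{"api": "carry_out", "payload": {
  "deltas": [
    [0,3,0,0,0,0,0.1],
    [0,0,0,0,0,0,0.1],
    [0,0,0,0,0,0,0.5],
    [0,0,0,0,0,0,0.6],
    [0,0,0,0,0,0,0.6],
    [0,0,-20,0,0,0,0.6],
    [0,0,-20,0,0,0,0.6],
    [0,0,-20,0,0,0,0.6]
  ]
}}

```text
clock: 6.85
tool_pos: [0.666, 0.0036, 0.1141]
tcp_rot: [-3.141, 0.001, 0.117]
wrist_force: [-0.2, 0.9, 0.1]
width: 0.599
gripper_force: 0.0
```

Run:
```python
from h import *
o=save('wrist','w3')
plan([.46,.28,.15],-6.3)
```

```text
clock 6.9 pos [0.6684 0.0033 0.1187] rot [179.96  -0.34   6.71] w 0.6 F [ 2.3 -0.1  3.5] gf 0.0
turn deg [ 0.   -0.35 13.01]  shift (after turn) mm [-237.5 -252.1  -31.3]  (before turn) [-174.5 -299.1  -32.5]
```

View pics/w3.png

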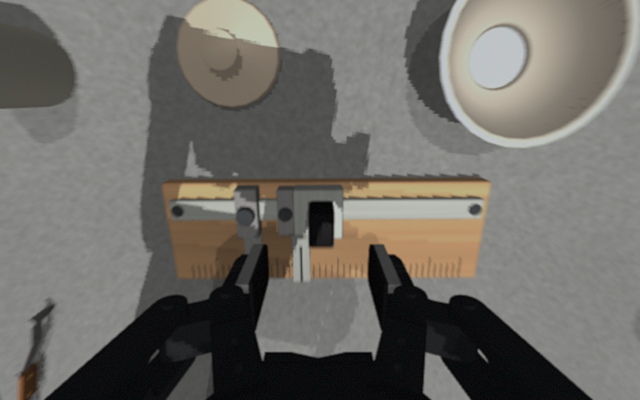

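The cursor saddle lies against the stop dog: dog at (286,208), saddle edge at (294,208), no gap. Now to the callipers.

Emit:
{"api": "carry_out", "payload": {
  "deltas": [
    [0,0,-4,0,0,6.5,0.9],
    [-24,-25,-4,0,0,6.5,0.9],
    [-27,-28,-4,0,0,0,0.9],
    [-27,-28,-4,0,0,0,0.9],
    [-27,-28,-4,0,0,0,0.9],
    [-27,-28,-4,0,0,0,0.9],
    [-27,-28,-4,0,0,0,0.9],
    [-27,-28,-4,0,0,0,0.9]
  ]
}}

```text
clock: 7.7
tool_pos: [0.4982, 0.214, 0.1455]
tcp_rot: [-3.141, 0.0, -0.11]
wrist_force: [0.2, 0.7, -0.4]
width: 0.9
gripper_force: 0.0
```

Emit:
{"api": "carry_out", "payload": {
  "deltas": [
    [-27,-28,0,0,0,0,0.9],
    [-27,-28,0,0,0,0,0.9],
    [0,0,0,0,0,0,0.9]
  ]
}}

```text
clock: 8.0
tool_pos: [0.4492, 0.2771, 0.1452]
tcp_rot: [-3.141, 0.002, -0.105]
wrist_force: [-0.3, -1.0, -0.2]
width: 0.9
gripper_force: 0.0
```

Run:
```python
from h import *
plan([.461,.279,.15],-6.3)
o=save('wrist','w4')
print(w2pix('wrist',[(.3673,.2898,.02),(.5496,.3117,0),(.5364,.2293,0)],'w4'))
```

```text
clock 8.0 pos [0.4492 0.2771 0.1452] rot [-1.7994e+02  1.0000e-01 -6.0300e+00] w 0.9 F [-0.3 -1.  -0.2] gf 0.0
turn deg [-0.06  0.1   0.27]  shift (after turn) mm [11.5 -3.1 -4.8]  (before turn) [11.5 -3.1 -4.9]
[[314.03856539 277.70110221]
 [263.88315194  75.59350972]
 [364.86221531  81.43702015]]
```

View pics/w4.png

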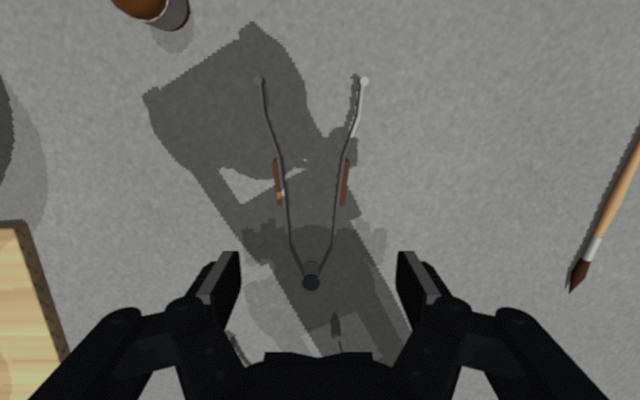

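The callipers are clear: points (262,79) and (365,81), coil (310,282), grips (277,182) and (346,182).

Run:
```python
from h import *
np.set_printoptions(precision=4,suppress=True)
P=pix2w('wrist',[(262,80),(365,82),(310,282),(277,182),(346,182)],[.001,.001,.026,.022,.022],'w4');print(P)
m=(P[0]+P[1])/2;d=m-P[2];print('gap',np.linalg.norm(P[0]-P[1]),np.linalg.norm(P[3]-P[4]),'len',np.linalg.norm(d[:2]),'yaw',np.degrees(np.arctan2(d[1],d[0])))
n=P[0]-P[1];print('yaw2',np.degrees(np.arctan2(n[1],n[0]))-90)
g=P[2]+.095*d/np.linalg.norm(d[:2]);print(g,(P[3]+P[4])/2);plan([*(m-.080*d/np.linalg.norm(d[:2]))[:2],.021],-7)
```

```text
[[0.5463 0.3136 0.001 ]
 [0.5359 0.2294 0.001 ]
 [0.367  0.2935 0.026 ]
 [0.4643 0.3105 0.022 ]
 [0.4583 0.2528 0.022 ]]
gap 0.08490628574333335 0.058053802974551885 len 0.17551379930552544 yaw -7.2098541996304855
yaw2 -7.046164895383768
[0.4613 0.2816 0.0125] [0.4613 0.2817 0.022 ]
clock 8.05 pos [0.4506 0.2758 0.1453] rot [-180.      0.03   -6.1 ] w 0.896 F [ 1.2 -0.6  0.5] gf 0.0
turn deg [-0.    0.03  0.9 ]  shift (after turn) mm [ 10.4  -7.1 124.3]  (before turn) [ 10.6  -6.9 124.3]
```

Emit:
{"api": "carry_out", "payload": {
  "deltas": [
    [5,-3,20,0,0,0.9,0.9],
    [5,-3,25,0,0,0,0.9],
    [0,0,25,0,0,0,0.9],
    [0,0,25,0,0,0,0.9],
    [0,0,15,0,0,0,0.9],
    [0,0,10,0,0,0,0.9],
    [0,0,4,0,0,0,0.9],
    [0,0,0,0,0,0,0.9]
  ],
  "grip_force": 40
}}

```text
clock: 8.85
tool_pos: [0.4631, 0.2789, 0.0221]
tcp_rot: [-3.142, -0.0, -0.126]
wrist_force: [0.4, 0.8, 0.8]
width: 0.898
gripper_force: 0.0
```

Run:
```python
from h import *
plan([.461,.2816,.021],-7.1)
```

```text
clock 8.85 pos [0.4631 0.2789 0.0221] rot [-1.7999e+02 -1.0000e-02 -7.2400e+00] w 0.898 F [0.4 0.8 0.8] gf 0.0
turn deg [-0.01 -0.01 -0.14]  shift (after turn) mm [-2.4 -2.4  1.1]  (before turn) [-2.4 -2.4  1.1]
```

Emit:
{"api": "carry_out", "payload": {
  "deltas": [
    [-2,-2,1,0,0,0,0.8],
    [0,0,0,0,0,0,0.7],
    [0,0,0,0,0,0,0.64],
    [0,0,0,0,0,0,0.58],
    [0,0,0,0,0,0,0.52],
    [0,0,0,0,0,0,0.48],
    [0,0,0,0,0,0,0.46],
    [0,0,0,0,0,0,0.46]
  ]
}}

```text
clock: 9.65
tool_pos: [0.4638, 0.283, 0.0244]
tcp_rot: [-3.137, -0.006, -0.125]
wrist_force: [-0.5, 1.3, 10.3]
width: 0.461
gripper_force: 9.5
```

Emit:
{"api": "carry_out", "payload": {
  "deltas": [
    [0,0,0,0,0,0,0.46],
    [0,0,0,0,0,0,0.46],
    [0,0,-5,0,0,0,0.46],
    [0,0,-5,0,0,0,0.46],
    [0,0,-10,0,0,0,0.46],
    [0,0,-10,0,0,0,0.46],
    [0,0,0,0,0,0,0.46],
    [0,0,0,0,0,0,0.46]
  ]
}}

```text
clock: 10.45
tool_pos: [0.4613, 0.2813, 0.0515]
tcp_rot: [-3.141, -0.001, -0.126]
wrist_force: [0.3, 0.1, -2.0]
width: 0.459
gripper_force: 7.6
```

Run:
```python
from h import *
plan([.461,.2816,.051],-7.1)
save('wrist','w5');save('side','s5')
```

```text
clock 10.45 pos [0.4613 0.2813 0.0515] rot [-1.7997e+02 -5.0000e-02 -7.2200e+00] w 0.459 F [ 0.3  0.1 -2. ] gf 7.570981406170176
turn deg [-0.03 -0.05 -0.12]  shift (after turn) mm [-0.3 -0.3  0.5]  (before turn) [-0.3 -0.3  0.5]
```

View pics/w5.png

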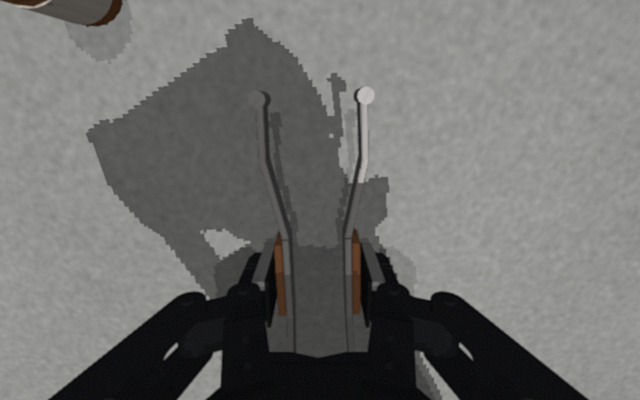

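The callipers are lifted and level, with point tops at (262,97) and (365,97), a gap of about 41 mm. Now to above the gauge.

Emit:
{"api": "carry_out", "payload": {
  "deltas": [
    [0,0,-10,0,0,-2,0.46],
    [0,0,-10,0,0,-4,0.46],
    [0,0,-10,0,0,-4,0.46],
    [4,15,-10,0,0,-4,0.46],
    [4,24,0,0,0,0,0.46],
    [4,25,0,0,0,0,0.46],
    [4,25,0,0,0,0,0.46],
    [4,25,0,0,0,0,0.46]
  ]
}}

```text
clock: 11.35
tool_pos: [0.4931, 0.169, 0.0904]
tcp_rot: [3.141, 0.001, 0.119]
wrist_force: [0.7, -0.2, -1.0]
width: 0.464
gripper_force: 7.6
```

Emit:
{"api": "carry_out", "payload": {
  "deltas": [
    [4,25,0,0,0,0,0.46],
    [4,25,0,0,0,0,0.46],
    [4,25,0,0,0,0,0.46],
    [4,25,0,0,0,0,0.46],
    [4,25,0,0,0,0,0.46],
    [4,18,0,0,0,0,0.46],
    [0,8,0,0,0,0,0.46],
    [0,0,0,0,0,0,0.46]
  ]
}}

```text
clock: 12.15
tool_pos: [0.5347, 0.0223, 0.0905]
tcp_rot: [-3.141, 0.001, 0.117]
wrist_force: [0.0, -0.1, -1.2]
width: 0.462
gripper_force: 7.6
```

Run:
```python
from h import *
plan([.5376,.022,.09],6.8)
save('wrist','w6')
a=cv2.imread('pics/w6.png');cv2.imwrite('pics/w6b.png',cv2.resize(a[20:220,180:460],None,fx=2.8,fy=2.8,interpolation=cv2.INTER_CUBIC))
```

```text
clock 12.15 pos [0.5347 0.0223 0.0905] rot [-1.7998e+02  6.0000e-02  6.7000e+00] w 0.462 F [ 0.  -0.1 -1.2] gf 7.576207301899558
turn deg [-0.02  0.06 -0.1 ]  shift (after turn) mm [2.8 0.6 0.5]  (before turn) [2.8 0.6 0.5]
```

View pics/w6b.png

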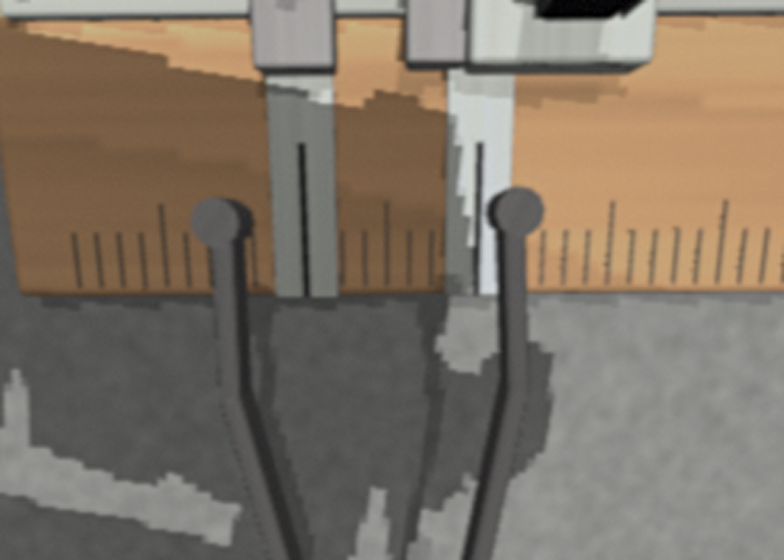

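The crop shows the index line from (302,143) to (307,297), the cursor line from (480,143) to (482,295), and point tops at (215,220) and (518,210) in crop pixels.

```bash
cat >> h.py <<'E'
def err(f,disc,lines,zdisc,gapw):
    # disc: 2 px (L,R); lines: index top,bottom, cursor top,bottom px ; everything expressed in tool frame (mm)
    d=np.load(f'pics/{f}.npz'); r=R.from_euler('xyz',d['r'])
    z=d['p'][2]; D=pix2w('wrist',disc,z+zdisc,f); L=pix2w('wrist',lines,.017,f)
    D=1000*r.inv().apply(D-d['p']); L=1000*r.inv().apply(L-d['p']); np.set_printoptions(precision=2,suppress=True)
    I=(L[0]+L[1])/2; C=(L[2]+L[3])/2
    print('discs',D[:,:2].tolist(),'\nidx',I[:2],'cur',C[:2],'len',np.linalg.norm(L[0]-L[1]),np.linalg.norm(L[2]-L[3]))
    print('gap tips',np.linalg.norm(D[0]-D[1]),'gap lines',np.linalg.norm(I-C),'jaw mm',85*gapw)
    ang=lambda v:np.degrees(np.arctan2(v[0],v[1])); print('line pair dir',ang((C-I)),'disc dir',ang(D[1]-D[0]))
    print('mid err (need shift)',((I+C)/2-(D[0]+D[1])/2)[:2])
E
python3 - <<'E'
from h import *
q=lambda p:np.array(p)/2.8+[180,20]
for zd in(-.0045,-.0065):err('w6',q([(215,220),(518,210)]),q([(302,143),(307,297),(480,143),(482,295)]),zd,.462)
E
```

```text
discs [[79.61059505782153, -24.85312084844785], [80.99625755963467, 18.71328351781717]] 
idx [ 78.61 -18.22] cur [78.85 20.76] len 32.43084613487192 32.02282473638326
gap tips 43.58843768024695 gap lines 38.98281780752845 jaw mm 39.27
line pair dir 0.35299475497875654 disc dir 1.8217215586540685
mid err (need shift) [-1.57  4.34]
discs [[79.59411380847403, -25.233855963751456], [81.00119915471775, 19.00610080211835]] 
idx [ 78.61 -18.22] cur [78.85 20.76] len 32.43084613487192 32.02282473638326
gap tips 44.26233072287059 gap lines 38.98281780752845 jaw mm 39.27
line pair dir 0.35299475497875654 disc dir 1.8217215586540503
mid err (need shift) [-1.56  4.38]
```

Emit:
{"api": "carry_out", "payload": {
  "deltas": [
    [-1.6,2.3,0,0,0,0,0.45],
    [0,0,0,0,0,1.5,0.44],
    [0,0,10,0,0,0,0.432],
    [0,0,10,0,0,0,0.432],
    [0,0,10,0,0,0,0.432],
    [0,0,6,0,0,0,0.432],
    [0,0,0,0,0,0,0.432],
    [0,0,0,0,0,0,0.432]
  ]
}}

```text
clock: 13.0
tool_pos: [0.5336, 0.0204, 0.0547]
tcp_rot: [-3.141, 0.0, 0.092]
wrist_force: [0.0, -0.6, -0.1]
width: 0.434
gripper_force: 8.5
```

Run:
```python
from h import *
plan([.5376,.022,.046],6.8)
save('wrist','w7');save('side','s7')
a=cv2.imread('pics/w7.png')[30:180,200:440];b=cv2.imread('pics/s7.png')
p=w2pix('side',[(.617,.0314,.025)])[0].astype(int);print(p)
b=b[p[1]-28:p[1]+28,p[0]-65:p[0]+65]
a=cv2.resize(a,None,fx=2.8,fy=2.8,interpolation=cv2.INTER_CUBIC);b=cv2.resize(b,None,fx=3,fy=3,interpolation=cv2.INTER_CUBIC)
o=np.zeros((595,700,3),np.uint8);o[:420,:672]=a;o[424:424+b.shape[0],:b.shape[1]]=b;cv2.imwrite('pics/w7b.png',o)
```

```text
clock 13.0 pos [0.5336 0.0204 0.0547] rot [-1.7999e+02  3.0000e-02  5.2800e+00] w 0.434 F [ 0.  -0.6 -0.1] gf 8.465581191703677
turn deg [-0.01  0.03 -1.52]  shift (after turn) mm [ 4.1 -1.1  8.7]  (before turn) [ 4.1 -1.2  8.7]
[243 227]
```

View pics/w7b.png

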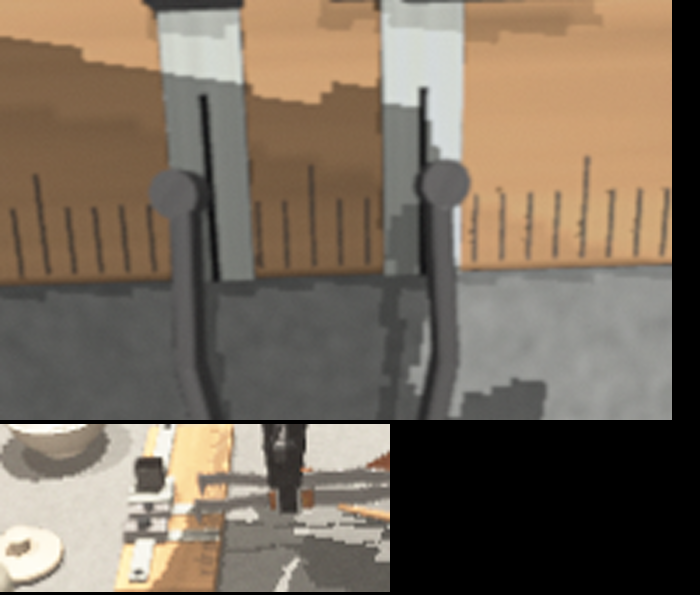

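Crop: point tops at (175,193) and (445,183), index line (204,95) to (217,280), cursor line (423,88) to (424,273). The side view shows the points clear above the tongues.

Run:
```python
from h import *
q=lambda p:np.array(p)/2.8+[200,30]
err('w7',q([(175,193),(445,183)]),q([(204,95),(217,280),(423,88),(424,273)]),-.0045,.434)
# post foot check: where would tips (underside, TCP-.024) project, directly below discs
```

```text
discs [[79.4704326861457, -22.57191837877337], [80.85542446778967, 16.275180943985298]] 
idx [ 79.6  -21.82] cur [80.82 16.64] len 31.863636752486297 31.719576262466703
gap tips 38.871780972671466 gap lines 38.47775586099407 jaw mm 36.89
line pair dir 1.8184114775204978 disc dir 2.0418664090112473
mid err (need shift) [0.05 0.56]
```

Emit:
{"api": "carry_out", "payload": {
  "deltas": [
    [0,0.5,3,0,0,0,0.432],
    [0,0,3,0,0,0,0.432],
    [0,0,2,0,0,0,0.432],
    [0,0,0,0,0,0,0.432],
    [0,0,0,0,0,0,0.432],
    [0,0,0,0,0,0,0.432]
  ]
}}

```text
clock: 13.7
tool_pos: [0.5338, 0.0199, 0.0471]
tcp_rot: [3.142, -0.0, 0.092]
wrist_force: [0.1, 0.2, -1.5]
width: 0.434
gripper_force: 8.5
```

Run:
```python
from h import *
plan([.5336,.020,.046],5.28)
save('wrist','w8');save('side','s8')
a=cv2.imread('pics/w8.png')[50:150,230:410];b=cv2.imread('pics/s8.png')[205:245,195:295]
a=cv2.resize(a,None,fx=4,fy=4,interpolation=cv2.INTER_CUBIC)[:350];b=cv2.resize(b,None,fx=6,fy=6,interpolation=cv2.INTER_CUBIC)
o=np.zeros((600,720,3),np.uint8);o[:350,:720]=a;o[355:355+b.shape[0],:b.shape[1]]=b;cv2.imwrite('pics/w8b.png',o)
```

```text
clock 13.7 pos [0.5338 0.0199 0.0471] rot [ 1.80e+02 -1.00e-02  5.28e+00] w 0.434 F [ 0.1  0.2 -1.5] gf 8.463244697777554
turn deg [ 0.   -0.01  0.  ]  shift (after turn) mm [-0.2 -0.1  1.1]  (before turn) [-0.2 -0.1  1.1]
```

View pics/w8b.png

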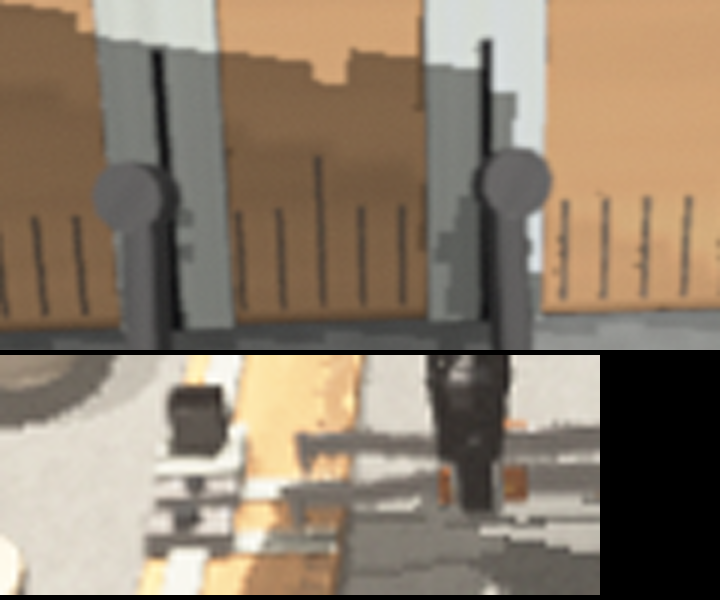

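Crop: point tops at (130,196) and (517,182), index line (157,50) to (178,327), cursor line (486,40) to (488,318). In the side crop both points hang just above the tongues.

Run:
```python
from h import *
q=lambda p:np.array(p)/4+[230,50]
D,L=q([(130,196),(517,182)]),q([(157,50),(178,327),(486,40),(488,318)])
for zd in (-.0025,-.0045,-.0065): err('w8',D,L,zd,.434)
a=cv2.imread('pics/w8.png')
for r0,c in((98,270),(96,352)): print(a[r0-1:r0+2,c-12:c+14].mean((0,2)).astype(int), 'from col',c-12)
```

```text
discs [[79.46066041438738, -22.23686448584396], [80.79817724612735, 16.156604864130877]] 
idx [ 79.53 -22.41] cur [80.63 16.1 ] len 31.853218155672096 31.83311621776807
gap tips 38.416759897009364 gap lines 38.52243680790903 jaw mm 36.89
line pair dir 1.6422160965591455 disc dir 1.9952114699566583
mid err (need shift) [-0.05 -0.11]
discs [[79.4416459896114, -22.58210238874881], [80.80015066890395, 16.413823889324565]] 
idx [ 79.53 -22.41] cur [80.63 16.1 ] len 31.853218155672096 31.83311621776807
gap tips 39.019582292247435 gap lines 38.52243680790903 jaw mm 36.89
line pair dir 1.6422160965591455 disc dir 1.9952114699567192
mid err (need shift) [-0.04 -0.07]
discs [[79.42263156483546, -22.92734029165367], [80.80212409168055, 16.671042914518257]] 
idx [ 79.53 -22.41] cur [80.63 16.1 ] len 31.853218155672096 31.83311621776807
gap tips 39.62240468748553 gap lines 38.52243680790903 jaw mm 36.89
line pair dir 1.6422160965591455 disc dir 1.9952114699567367
mid err (need shift) [-0.03 -0.03]
[ 98  98  97  96  95  96  96  97  99 100  99  87  64  49  45  45  64 102
 122 125 123 123 123 122 122 122] from col 258
[122 123 124 124 124 124 120  99  65  45  61  88 102 103 102 103 102 100
  99  99  99  99 100 102 101 100] from col 340
```

Run:
```python
from h import *
d=np.load('pics/w8.npz');r=R.from_euler('xyz',d['r'])
for n,t in(('L',[.0795,-.0224,0]),('R',[.0807,.0162,0])):
    p=r.apply(t)+d['p']
    for z in(.017,.021,.025): p[2]=z; print(n,p.round(4),z,w2pix('side',[p])[0].round(1))
b=cv2.imread('pics/s8.png')[216:236,238:254].mean(2).astype(int)
print('rows216+, cols238+');print(b)
```

```text
L [0.6109 0.0495 0.017 ] 0.017 [244.5 234.6]
L [0.6109 0.0495 0.021 ] 0.021 [244.3 233.4]
L [0.6109 0.0495 0.025 ] 0.025 [244.1 232.1]
R [0.6157 0.0112 0.017 ] 0.017 [245.7 225.7]
R [0.6157 0.0112 0.021 ] 0.021 [245.5 224.5]
R [0.6157 0.0112 0.025 ] 0.025 [245.4 223.4]
rows216+, cols238+
[[215 212 210 208 210 211 209 210 210 201 169 190 193 192 183 157]
 [214 212 210 211 210 209 199 187 197 204 194 188 186 179 145 127]
 [208 208 209 211 210 200 150 124 141 150 151 134 125 125 123 119]
 [209 208 210 209 211 198 144 110 114 108 109 108 107 108 109 108]
 [210 208 210 210 212 212 153 112 108 110 107 109 109 108 110 111]
 [208 209 211 211 211 211 160 114 110 110 141 128 122 139 141 123]
 [201 209 212 212 212 212 176 124 125 142 190 173 159 183 175 138]
 [198 209 213 212 214 212 196 137 125 178 192 187 186 195 177 152]
 [200 208 210 213 213 216 218 170 155 199 202 201 188 203 170 159]
 [223 227 227 229 228 222 220 189 183 205 191 208 183 173 138 144]
 [245 244 245 234 227 198 179 152 139 143 126 125 124 124 110 120]
 [244 246 244 192 121 123 117 119 119 117 120 118 115 115 115 115]
 [230 227 226 179 124 113 109 108 109 106 107 107 109 107 109 108]
 [183 177 143 124 126 115 109 101 112 111 112 110 109 107 107 114]
 [212 213 174 138 137 119 111 102 115 113 115 114 116 114 100 112]
 [213 214 193 153 138 122 112 103 115 121 118 119 118 115  93  95]
 [214 215 203 164 136 123 114  99 105 124 118 118 124 106  95  96]
 [218 204 163 141 142 131 117 116 138 133 130 130 139 107  90  96]
 [235 189 147 143 138 138 128 126 156 137 131 134 134  95  91 102]
 [236 181 147 134 127 124 126 118 120 102 102 103 100  88  94 116]]
```

Emit:
{"api": "carry_out", "payload": {
  "deltas": [
    [0,0,0.5,0,0,0,0.43],
    [0,0,0,0,0,0,0.43],
    [0,0,0,0,0,0,0.43],
    [0,0,0,0,0,0,0.43],
    [0,0,0,0,0,0,0.43]
  ]
}}

```text
clock: 14.3
tool_pos: [0.5338, 0.0199, 0.0465]
tcp_rot: [-3.142, -0.0, 0.092]
wrist_force: [-0.3, 0.1, -1.2]
width: 0.432
gripper_force: 8.5
```

Run:
```python
from h import *
plan([.5338,.0199,.0466],5.28)
save('wrist','w9'); a=cv2.imread('pics/w9.png')
for r0,c in((98,270),(96,352)): print(a[r0-1:r0+2,c-12:c+14].mean((0,2)).astype(int))
print(sign_off())
```

```text
clock 14.3 pos [0.5338 0.0199 0.0465] rot [-180.     -0.      5.28] w 0.432 F [-0.3  0.1 -1.2] gf 8.53293945081532
turn deg [-0. -0.  0.]  shift (after turn) mm [ 0.   0.  -0.1]  (before turn) [ 0.   0.  -0.1]
[ 99  99  97  96  96  96  97  96  97  99 100  95  74  51  45  44  55  89
 116 124 123 123 123 122 121 121]
[122 124 124 124 124 126 120  92  53  48  76  98 103 103 103 103 101 100
  98  99  99 100 100 102 101  99]
the job is handed in; nothing more can be done
None
```

Handed in at 14.3 s: the cursor is home against the stop dog, and the small callipers are held squeezed with the points over the two lines (to about 0.5 mm) and an estimated 4–5 mm above the gauge; the verdict was not shown.

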